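Load the pot brush and lift the sink caddy off the shelf

ROBOT

A 6-joint arm with a two-finger parallel gripper is mounted at the origin on the work surface. World frame = base frame: x ahead of the robot, y to its left, z up, the work surface at z = 0. Lengths are in m, angles in rad, forces in N, time in s.
With the tool pointing down it reaches from about 0.35 to 1 m from the base axis. Payload 7.1 kg.
Tool frame: the origin (TCP) lies at the very end of the fingers, on their centre line; the grasp point (between the pads) lies 19 mm behind it; z points along the fingers, y is the direction in which the jaws open and shut (so a half turn about z gives the same grasp; the last joint's range is limited). The gripper opens to 85 mm and grips with 20 to 120 N. Pads are 22 mm wide; open, the fingers measure 114 mm over their backs; the gripper's body (76 mm by 85 mm) begins 54 mm behind the grasp point. The pads swing forward as they close: fully open they stand 13 mm farther back than shut.
Start: joints at [-1.197, 0.423, 1.63, -0, 1.089, -0.019], TCP at [0.239, -0.577, 0.231] pointing down, gripper open.
Joint ranges: [-3, 3], [-0.9, 2.11], [0.09, 2.58], [-1.31, 4.45], [0.11, 2.69], [-2.54, 2.54]. Speed limits (rad/s): [2.39, 2.39, 3.01, 3.14, 3.14, 3.14].

INTERFACE

Orientations are given as a rotation vector (axis times angle).
In Python, from station import bot gives the robot as it stands. The module is installed in compiled form; this text tells all that it offers.
- The arm moves only by the tool apply_moves, never from a script. Its argument "rows" is a list that holds one entry, the list of rows, each a list of 7 numbers: the shift along the tool's x, y, z in m, then the turn, a rotation vector about the tool's x, y, z in degrees, then the opening in per cent of the stroke, from 0 (shut) to 100 (fully open). In form: [[[x, y, z, ax, ay, az, gripper], ...]]. A call has 1 to 5 rows; each row shifts and turns the commanded pose from where the row before left it, along the tool's axes as they then stand; what a row does not reach is not made up. A row lasts 1/12 s, in which the tool goes at most 41.7 mm and 7.16 degrees, less where a joint would pass 70% of its speed; a pose out of reach is approached as far as the arm can. A call with a gripper value outside its range is refused whole. The fingers move at their own pace and stop on an object; "force" is the grip in N (left out, the last holds). Time passes only in rows, so rows that do not move let the fingers close. It gives the time, the measured TCP pose, the force and the opening at its end, in the units of the state.
- bot.read_state(): the state, without advancing time (a new reading comes with each control period).
- bot.grab_frame(name): name is "scene" or "top" or "wrist"; returns a dict with "pixels" (420x560x3 uint8, blue, green, red), "range_z" (420x560 float32, m along the optical axis (not along the pixel's ray), 0 where there is no reading), "mtx" (3x3 intrinsics, pixels), "pose" (4x4, takes a point from camera to world coordinates); the wrist camera has in their place "hand_eye" (4x4, takes a point from camera to tool coordinates, whose origin is the TCP and whose axes are the flange's). Camera axes: x right, y up, looking along -z (the intrinsics and any distortion apply to the point x, -y, -z); pixel columns grow to the right and rows downward; lengths in m; the calibration is good to about 2 mm. A picture is of the moment at which its call begins: read the wrist's pose just before it.
- bot.finish_job(): hands the job in, once; it reports no verdict.
The state is a dict: "clock": time; "joint_positions": joint angles; "dq": joint speeds; "effort": joint torques, N m; "eef_pos": TCP position; "tcp_rot": TCP orientation; "contact_force": force on the tool from outside, world axes, zero at the start; "moment": the same for the moment, N m; "gripper_width": finger opening in m.
Only numpy, scipy, OpenCV 4.12 (cv2) and the standard library are available. Lean on these libraries where they do the work, as an engineer would, in place of code of your own. Each camera call takes 0.05 s, during which the arm holds its last target.

TASK

The shelf under the steel caddy needs a wipe. Set the wooden pot brush from the spoon rest, bristles down, on the floor of the caddy's empty compartment without dropping it, then lift the loaded caddy by its handle straight up, 10 to 20 cm clear of the shelf, keeping it level all the way. Finish while holding it there in the air, level and still with the brush and the tub aboard, and leave the other things on the shelf where they are.

Things in the scene. Friction and masses are not known exactly. Their poses are not given: they have to be found in the camera images.
- caddy: Open stainless steel caddy, 240 (its x) x 120 mm (its y), 0.42 kg, loose, at any yaw. Origin: centre of its underside, z up. Floor top at z = 9 mm, 3 mm walls with rims at z = 53 mm. A divider at x = 0, 50 mm high, makes two compartments 115 x 114 mm inside: the +x one is empty, the -x one holds the tub. A stiff handle hoop stands over the divider.
- caddy_handle (a point): Middle of the caddy's straight handle bar, 145 mm above the caddy's underside. Steel, 126 mm long along the caddy's y, 14 mm wide (its x), 18 mm high; it does not swing. It stands on 18 mm wide straps that rise from the middles of the long sides.
- caddy_empty (a point): On the floor of the empty compartment, 70 mm from the divider along the caddy's +x, midway between its long sides: a good spot for the brush, with room for a hand beside the handle.
- tub: Closed grey screw-lid plastic tub of cleaning paste, 62 mm diameter, 60 mm high, about 0.16 kg, standing loose in the caddy's -x compartment. Origin: centre of its underside.
- brush: Round wooden pot brush, 0.09 kg, 82 mm tall, bristles down in the dish of the spoon rest. Along its z: rigid bristles (60 mm diameter, 0 to 22 mm), wooden disc (64 mm, to 41 mm), neck (26 mm), knob (40 mm diameter, full width from 58 to 76 mm). Origin: centre of the bristles' underside.
- brush_knob (a point): Centre of the brush's knob, 67 mm above its bristle end: where to grip it from above, any direction.
- spoon_rest: Wooden spoon rest, loose: round dish 120 mm in diameter, floor 7 mm and rim 16 mm above the shelf, with a 38 mm wide, 13 mm high tail to 123 mm from the dish's centre along its -x. Origin: under the centre of the dish.
- vase: Glass vase, 80 mm diameter, 170 mm high, standing on the pot holder, a bystander. Origin: centre of its underside.
- pot_holder: Black round silicone pot holder, 144 mm diameter, 8 mm thick, a bystander lying at the back. Origin: centre of its underside.
- mug: White mug, 76 mm diameter, 80 mm high, a bystander at the left. Origin: centre of its underside.
- bottle: White plastic detergent bottle, 68 mm diameter, 210 mm high, a bystander at the back right. Origin: centre of its underside.
- jar: Closed glass jar, 76 mm diameter, 100 mm high, a bystander at the back. Origin: centre of its underside.
- spoon: Wooden spoon, 240 mm long, lying at the right, a bystander. Its length runs along its x.

How it is judged:
By the outcome, as a careful person would: the job done as asked, in the order asked, and still so for the second after the job is handed in, while the arm keeps its last pose, push and grip.
It also fails if it takes over 58 s, if anything falls off the work surface, if the arm or the gripper's body presses on something with over 40 N, if the wrist force passes 120 N, or if a joint passes its speed limit or range.

## Working session

There is one attempt and no reset: what is moved stays moved. The work goes in short steps, Python scripts to look and compute and a tool call to move; the robot and the scene stay as the last step left them, time stands still between calls to the robot, and variables do not carry over. Pictures are saved under pics/ and viewed, and the job is handed in when it is done.

Besides the shell and the picture viewer there is one more tool, called as name([rows], argument=value, ...), one row to a line, values as JSON. apply_moves: Moves the arm, as the interface text tells. Its arguments: {"type":"object","properties":{"rows":{"type":"array","items":{"type":"array","items":{"type":"array","items":{"type":"number"}}}},"force":{"type":"number"}},"required":["rows"]}

```bash
mkdir -p pics; ls
python3 - <<'E'
from station import bot
import cv2,numpy as np
s=bot.read_state()
for k,v in s.items(): print(k,np.round(v,4))
for n in("scene","top"):
    f=bot.grab_frame(n)
    cv2.imwrite(f"pics/{n}0.png",f["pixels"])
    np.savez(f"{n}0.npz",**f)
    print(n,f["mtx"],f["pose"].round(3),(f["range_z"]>0).mean(), f.keys())
E
```

```text
pics
clock 0.0
joint_positions [-1.197   0.4239  1.6307 -0.      1.0886 -0.019 ]
dq [-0.0008 -0.0003  0.0023  0.0013  0.0003 -0.0004]
effort [-3.00000e-04 -5.57383e+01 -2.81738e+01  0.00000e+00  7.40000e-03
 -0.00000e+00]
eef_pos [ 0.239  -0.5769  0.2305]
tcp_rot [-3.0797e+00 -6.1270e-01  5.0000e-04]
contact_force [-0.4241  0.1069 -0.239 ]
moment [-0.0481 -0.0154  0.0095]
gripper_width 0.0854
scene [[432.5414256    0.         276.91843207]
 [  0.         432.5414256  220.2772963 ]
 [  0.           0.           1.        ]] [[-0.784 -0.476  0.398  1.084]
 [ 0.621 -0.605  0.499  0.627]
 [ 0.003  0.639  0.77   1.103]
 [ 0.     0.     0.     1.   ]] 0.9958418367346938 dict_keys(['pixels', 'range_z', 'mtx', 'pose'])
top [[478.30929583   0.         271.6528808 ]
 [  0.         478.30929583 202.96514336]
 [  0.           0.           1.        ]] [[ 1.60e-02  9.89e-01 -1.47e-01  3.42e-01]
 [-1.00e+00  1.60e-02 -1.00e-03 -1.00e-02]
 [ 2.00e-03  1.47e-01  9.89e-01  1.67e+00]
 [ 0.00e+00  0.00e+00  0.00e+00  1.00e+00]] 0.9961437074829932 dict_keys(['pixels', 'range_z', 'mtx', 'pose'])
```

View pics/scene0.png

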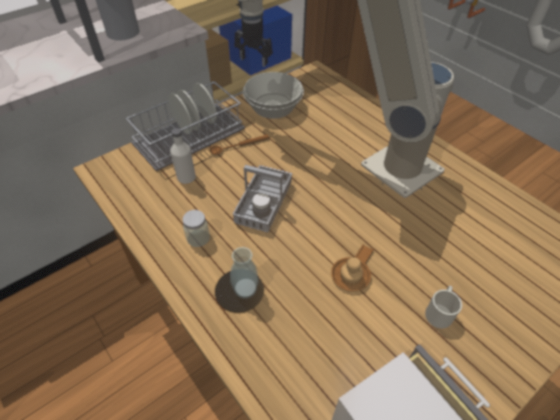

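View pics/top0.png

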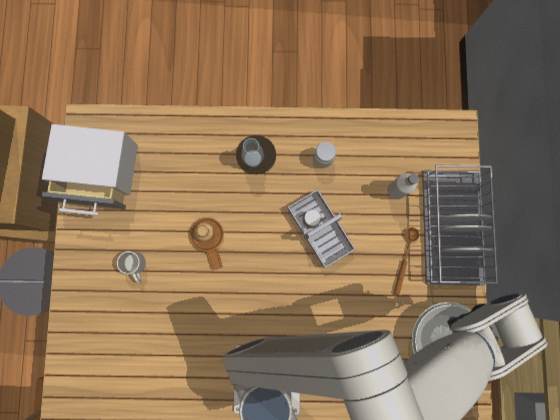

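The top view shows the caddy around px (321,229), with the tub at (312,217), so the empty side is lower right. The brush is at (205,231) on the spoon rest, whose tail reaches (214,268). Next I'll measure with the depth clouds.

```bash
cat > h.py <<'E'
import numpy as np,cv2
from scipy.spatial.transform import Rotation as R
def cloud(f,pose=None):
    P=f["pose"] if pose is None else pose
    K=f["mtx"];z=f["range_z"];v,u=np.mgrid[:z.shape[0],:z.shape[1]]
    x=(u-K[0,2])/K[0,0]*z;y=(v-K[1,2])/K[1,1]*z
    p=np.stack([x,-y,-z],-1)
    w=p@P[:3,:3].T+P[:3,3]
    w[z<=0]=np.nan
    return w
E
python3 - <<'E'
from h import *
f=np.load("top0.npz");w=cloud(f);img=f["pixels"]
for n,(u,v) in dict(tub=(312,215),knob=(203,231),table=(150,200),rest=(206,246)).items(): print(n,w[v,u].round(3))
big=cv2.resize(img[170:300,160:440],None,fx=2.8,fy=2.8,interpolation=cv2.INTER_CUBIC)
cv2.imwrite("pics/topcrop.png",big)
for n in("top","scene"):
    f=np.load(n+"0.npz");w=cloud(f);f=f["pixels"];h=w[...,2]
    # caddy region
    if n=="top": print(np.nanmedian(h[200:210,140:160]))
    c0=np.array([0.40,-0.12])
    m=(np.abs(w[...,0]-0.45)<.3)&(np.abs(w[...,1]+0.05)<.4)
    for lo,hi in((.03,.06),(.06,.1),(.12,.17)):
        mm=(m&(h>lo)&(h<hi)).astype(np.uint8)
        k,l,st,c=cv2.connectedComponentsWithStats(mm)
        for i in range(1,k):
            if st[i,4]>15:
                p=w[l==i]; print(n,lo,st[i],p.mean(0).round(3),p.min(0).round(3),p.max(0).round(3))
E
```

```text
tub [ 0.542 -0.146  0.069]
knob [0.48  0.217 0.088]
table [ 0.595  0.421 -0.002]
rest [0.435 0.216 0.01 ]
0.00010750050638463904
top 0.03 [313 158  20   8  38] [ 0.728 -0.178  0.046] [ 0.719 -0.215  0.031] [ 0.748 -0.152  0.059]
top 0.03 [389 181  11  17  45] [ 0.632 -0.425  0.046] [ 0.612 -0.448  0.03 ] [ 0.665 -0.414  0.059]
top 0.03 [288 189  67  79 373] [ 0.505 -0.18   0.049] [ 0.369 -0.291  0.03 ] [ 0.634 -0.065  0.059]
top 0.03 [303 210  17  17  51] [ 0.522 -0.135  0.044] [ 0.507 -0.172  0.031] [ 0.563 -0.117  0.06 ]
top 0.03 [195 222  19  19 159] [0.481 0.216 0.046] [0.453 0.19  0.031] [0.515 0.251 0.057]
top 0.06 [314 153  22  11 131] [ 0.735 -0.185  0.083] [ 0.721 -0.223  0.061] [ 0.75  -0.152  0.1  ]
top 0.06 [241 154  23  12  82] [0.722 0.059 0.08 ] [0.711 0.023 0.061] [0.749 0.099 0.1  ]
top 0.06 [391 179  12  18  61] [ 0.632 -0.425  0.08 ] [ 0.613 -0.449  0.06 ] [ 0.668 -0.413  0.099]
top 0.06 [304 209  17  16 204] [ 0.536 -0.146  0.07 ] [ 0.511 -0.173  0.06 ] [ 0.563 -0.119  0.078]
top 0.06 [196 225  13  12 119] [0.483 0.22  0.086] [0.464 0.202 0.068] [0.501 0.242 0.096
[... 1179 characters left out ...]
[ 0.565 -0.116  0.077]
scene 0.06 [201 217   6  16  54] [ 0.739 -0.161  0.081] [ 0.722 -0.185  0.062] [ 0.749 -0.149  0.1  ]
scene 0.06 [346 258  15  15 173] [0.49  0.227 0.086] [0.469 0.203 0.064] [0.506 0.243 0.096]
scene 0.06 [251 274   7  15  56] [0.738 0.097 0.08 ] [0.72  0.084 0.06 ] [0.75  0.104 0.099]
scene 0.12 [171 141  20  19 256] [ 0.653 -0.429  0.143] [ 0.616 -0.45   0.12 ] [ 0.682 -0.412  0.17 ]
scene 0.12 [243 165  39  20 264] [ 0.506 -0.173  0.15 ] [ 0.466 -0.232  0.123] [ 0.545 -0.116  0.16 ]
scene 0.12 [237 250  13  11  99] [0.738 0.05  0.152] [0.728 0.036 0.121] [0.75  0.071 0.17 ]
scene 0.12 [248 261   7  14  67] [0.739 0.085 0.137] [0.723 0.072 0.121] [0.75  0.094 0.169]
```

View pics/topcrop.png

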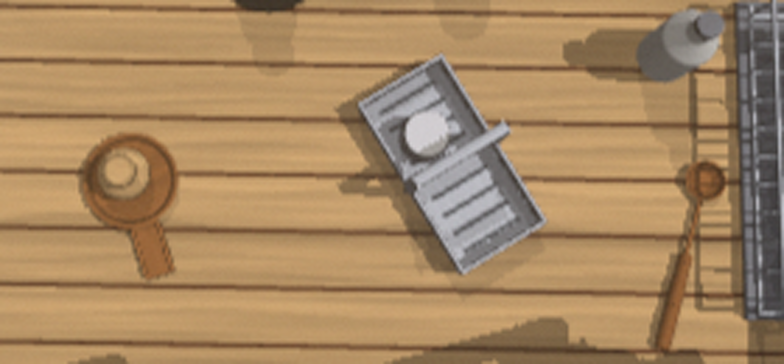

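Run:
```python
from h import *
for n in("top","scene"):
    f=np.load(n+"0.npz");w=cloud(f);h=w[...,2];im=f["pixels"]
    d=np.hypot(w[...,0]-.504,w[...,1]+.177)
    m=(d<.09)&(h>.12)&(h<.17); p=w[m]
    r=cv2.minAreaRect(p[:,:2].astype(np.float32)*1000); print(n,"handle",np.round(r[0],1),np.round(r[1],1),r[2])
    m=(d<.16)&(h>.035)&(h<.058)&(np.hypot(w[...,0]-.538,w[...,1]+.144)>.045); p=w[m]
    r=cv2.minAreaRect(p[:,:2].astype(np.float32)*1000); print(n,"rim",np.round(r[0],1),np.round(r[1],1),r[2])
    # rays: colour mask of brush on plane
    d=np.hypot(w[...,0]-.486,w[...,1]-.222)
    for lo,hi in((.006,.02),(.03,.055),(.08,.1)):
        p=w[(d<(.08 if lo<.02 else .05))&(h>lo)&(h<hi)]
        c,r=cv2.minEnclosingCircle(p[:,:2].astype(np.float32)*1000); print(n,lo,len(p),np.round(c,1),round(r,1),np.median(p[:,2]))
s=[-3.0797,-.6127,.0005]
print(R.from_rotvec(s).as_matrix().round(3))
```

```text
top handle [ 502.7 -177.6] [ 16.8 127.4] 32.05440139770508
top rim [ 502.4 -177.1] [242.5 125. ] 31.780868530273438
top 0.006 542 [485.9 222.3] 79.6 0.010501854863987137
top 0.03 155 [483.3 221.8] 32.2 0.04557565038208722
top 0.08 109 [483.7 221.3] 19.5 0.0871940003969609
scene handle [ 505.1 -175.2] [ 19.4 128.2] 31.607145309448242
scene rim [ 503.4 -174.6] [247.9 126.8] 32.19746017456055
scene 0.006 631 [485.8 222. ] 79.2 0.011353657965057495
scene 0.03 251 [485.6 224.2] 33.0 0.04718398044919314
scene 0.08 141 [486.1 223.5] 20.5 0.08912286703286654
[[ 0.924  0.383 -0.001]
 [ 0.383 -0.924  0.001]
 [-0.    -0.002 -1.   ]]
```

apply_moves([
  [[0,0,0,0,0,-4.75,100],[0.0063,-0.0055,0,0,0,-4.75,100],[0.02,-0.017,0,0,0,0,100],[0.0263,-0.0228,0,0,0,0,100],[0.0263,-0.0228,0,0,0,0,100]],
])

```text
clock: 0.52
eef_pos: [0.2705, -0.477, 0.2306]
tcp_rot: [-3.02, -0.864, 0.0]
contact_force: [0.9, 0.2, -0.4]
gripper_width: 0.0855
```

apply_moves([
  [[0.0263,-0.0228,0,0,0,0,100],[0.0263,-0.0228,0,0,0,0,100],[0.0263,-0.0228,0,0,0,0,100],[0.0263,-0.0228,0,0,0,0,100],[0.0263,-0.0228,0,0,0,0,100]],
])

```text
clock: 0.93
eef_pos: [0.3217, -0.3099, 0.2311]
tcp_rot: [-3.02, -0.865, 0.0]
contact_force: [0.5, -0.1, 0.1]
gripper_width: 0.0853
```

apply_moves([
  [[0.0263,-0.0228,0,0,0,0,100],[0.0263,-0.0228,0,0,0,0,100],[0.0263,-0.0228,0,0,0,0,100],[0.0263,-0.0228,0,0,0,0,100],[0.0263,-0.0228,0,0,0,0,100]],
])

```text
clock: 1.35
eef_pos: [0.3728, -0.1436, 0.2313]
tcp_rot: [-3.02, -0.866, 0.0]
contact_force: [1.1, -1.0, 1.1]
gripper_width: 0.0852
```

apply_moves([
  [[0.0263,-0.0228,0,0,0,0,100],[0.0263,-0.0228,0,0,0,0,100],[0.0263,-0.0228,0,0,0,0,100],[0.0263,-0.0228,0,0,0,0,100],[0.0263,-0.0228,0,0,0,0,100]],
])

```text
clock: 1.77
eef_pos: [0.4239, 0.0228, 0.2313]
tcp_rot: [3.02, 0.866, -0.0]
contact_force: [0.8, -0.4, 0.6]
gripper_width: 0.0852
```

apply_moves([
  [[0.0263,-0.0228,0,0,0,0,100],[0.0263,-0.0228,0,0,0,0,100],[0.0263,-0.0228,0,0,0,0,100],[0.0263,-0.0228,0,0,0,0,100],[0.0263,-0.0228,0,0,0,0,100]],
])

```text
clock: 2.18
eef_pos: [0.475, 0.1892, 0.2311]
tcp_rot: [3.02, 0.867, -0.001]
contact_force: [1.0, -0.1, -1.2]
gripper_width: 0.0853
```

apply_moves([
  [[0.018,-0.0157,0,0,0,0,100],[0.0097,-0.0083,0,0,0,0,100],[0,0,0,0,0,0,100]],
])

```text
clock: 2.43
eef_pos: [0.4863, 0.2245, 0.231]
tcp_rot: [-3.019, -0.87, -0.0]
contact_force: [-0.8, 0.2, 0.3]
gripper_width: 0.0852
```

```bash
cat >> h.py <<'E'
def wrist(bot,name):
    s=bot.read_state(); f=bot.grab_frame("wrist")
    T=np.eye(4);T[:3,:3]=R.from_rotvec(s["tcp_rot"]).as_matrix();T[:3,3]=s["eef_pos"]
    cv2.imwrite(f"pics/{name}.png",f["pixels"])
    return s,f,T,cloud(f,T@f["hand_eye"])
E
python3 - <<'E'
from h import *
from station import bot
s,f,T,w=wrist(bot,"w1"); np.save("w1.npy",w)
print(s["clock"],s["eef_pos"],s["joint_positions"].round(2) if hasattr(s["joint_positions"],'round') else s["joint_positions"])
print(T[:3,:3].round(3),f["hand_eye"].round(3))
h=w[...,2];d=np.hypot(w[...,0]-.485,w[...,1]-.2225)
for lo,hi,rr in((.012,.02,.08),(.03,.055,.05),(.08,.1,.03)):
    p=w[(d<rr)&(h>lo)&(h<hi)]
    if len(p)<10: continue
    c,r=cv2.minEnclosingCircle(p[:,:2].astype(np.float32)*1000); print(lo,len(p),np.round(c,1),round(r,1),np.median(p[:,2]))
E
```

```text
2.4333 [0.48632431 0.22446968 0.23102499] [0.41 0.29 1.83 0.   1.02 1.42]
[[ 0.847  0.532  0.   ]
 [ 0.532 -0.847  0.   ]
 [ 0.    -0.    -1.   ]] [[ 0.001  0.953  0.302  0.078]
 [ 1.    -0.001  0.001 -0.   ]
 [ 0.001  0.302 -0.953 -0.143]
 [ 0.     0.     0.     1.   ]]
0.012 2883 [472.4 217.5] 66.5 0.01598766179682881
0.03 1870 [485.6 224.3] 31.9 0.047550098688992404
0.08 1829 [485.6 224.1] 20.0 0.08905636336182965
```

View pics/w1.png

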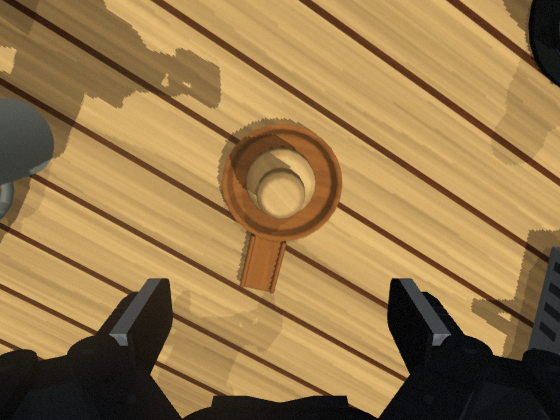

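The wrist view shows the brush knob at px (281,193), with the rest around it and its tail pointing down. The brush centre is (0.4855, 0.2242) with its top at 0.089, so it is upright in the dish. Now descending.

apply_moves([
  [[-0.0008,0,0.015,0,0,0,100],[0,0,0.03,0,0,0,100],[0,0,0.03,0,0,0,100],[0,0,0.03,0,0,0,100],[0,0,0.03,0,0,0,100]],
])

```text
clock: 2.9
eef_pos: [0.4846, 0.2202, 0.0954]
tcp_rot: [3.02, 0.864, -0.0]
contact_force: [0.6, 0.7, 0.1]
gripper_width: 0.0855
```

apply_moves([
  [[0,0,0.02,0,0,0,100],[0,0,0.013,0,0,0,100],[0,0,0.008,0,0,0,100],[0,0,0,0,0,0,100]],
])

```text
clock: 3.23
eef_pos: [0.4839, 0.2203, 0.0539]
tcp_rot: [3.02, 0.864, -0.005]
contact_force: [-0.1, -0.7, -0.1]
gripper_width: 0.0853
```

apply_moves([
  [[0,0,0,0,0,0,30],[0,0,0,0,0,0,30],[0,0,0,0,0,0,30],[0,0,0,0,0,0,30],[0,0,0,0,0,0,30]],
], force=25)

```text
clock: 3.65
eef_pos: [0.486, 0.2224, 0.0564]
tcp_rot: [-3.02, -0.866, -0.003]
contact_force: [-1.1, -0.2, 7.5]
gripper_width: 0.0389
```

apply_moves([
  [[0,0,0,0,0,0,20],[0,0,0,0,0,0,10],[0,0,0,0,0,0,10],[0,0,0,0,0,0,10]],
], force=25)

```text
clock: 3.98
eef_pos: [0.4859, 0.2224, 0.0564]
tcp_rot: [-3.02, -0.867, -0.003]
contact_force: [-1.2, -0.3, 6.6]
gripper_width: 0.0388
```

Run:
```python
from h import *
from station import bot
s,f,T,w=wrist(bot,"w2")
f=bot.grab_frame("scene"); cv2.imwrite("pics/s2.png",cv2.resize(f["pixels"][150:350,220:480],None,fx=3,fy=3))
print(s)
```

```text
{'clock': 3.9833, 'joint_positions': array([ 4.07104432e-01,  5.61225049e-01,  1.92518740e+00, -1.80150406e-04,
        6.53222823e-01,  1.41902099e+00]), 'dq': array([-0.00119406,  0.00047863, -0.00094384, -0.00140353,  0.00159363,
        0.00065013]), 'effort': array([-7.22999778e-02, -4.88715255e+01, -1.56742501e+01,  7.32864300e-02,
       -2.12854687e-01, -1.08489190e-02]), 'eef_pos': array([0.48591722, 0.22244733, 0.05640653]), 'tcp_rot': array([-3.01953211, -0.86668228, -0.00307141]), 'contact_force': array([-1.2465954 , -0.324858  ,  6.56988755]), 'moment': array([-0.13300283,  0.10172169, -0.02841445]), 'gripper_width': 0.0387531853676895}
```

View pics/w2.png

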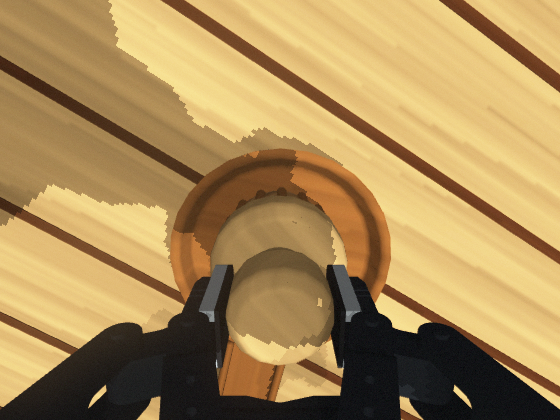

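View pics/s2.png

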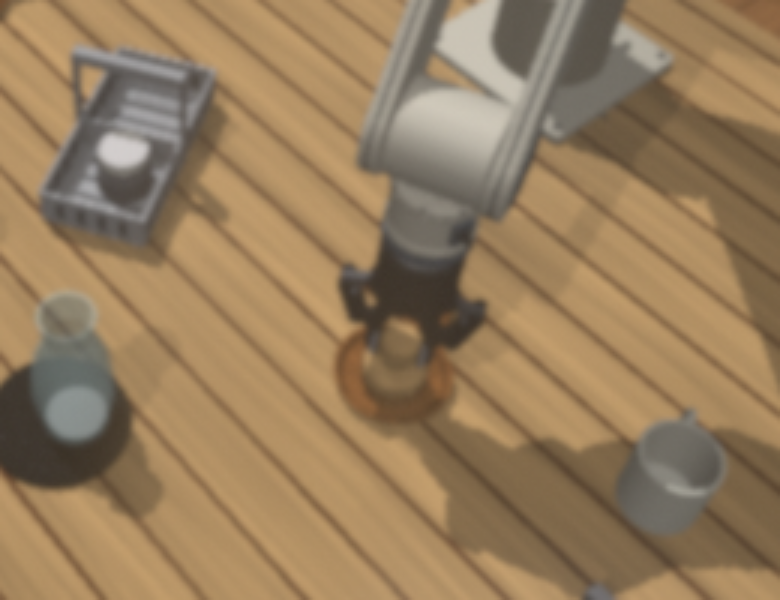

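The knob is gripped between the pads (px 225–345, 300), and the opening of 38.8 mm fits the 40 mm knob. Lifting.

apply_moves([
  [[0,0,0,0,0,0,10],[0,0,-0.005,0,0,0,10],[0,0,-0.01,0,0,0,10],[0,0,-0.015,0,0,0,10],[0,0,-0.02,0,0,0,10]],
], force=40)

```text
clock: 4.5
eef_pos: [0.4842, 0.2217, 0.1055]
tcp_rot: [3.02, 0.866, -0.004]
contact_force: [0.5, 0.5, -0.3]
gripper_width: 0.0385
```

apply_moves([
  [[0,0,-0.03,0,0,0,10],[0,0,-0.035,0,0,0,10],[0,0,-0.035,0,0,0,10],[0,0,-0.03,0,0,0,10],[0,0,-0.02,0,0,0,10]],
])

```text
clock: 4.92
eef_pos: [0.4858, 0.2224, 0.2595]
tcp_rot: [-3.019, -0.866, -0.007]
contact_force: [0.3, 0.1, -1.5]
gripper_width: 0.0384
```

Run:
```python
from h import *
from station import bot
s,f,T,w=wrist(bot,"w3")
f=bot.grab_frame("scene"); cv2.imwrite("pics/s3.png",cv2.resize(f["pixels"][150:350,220:480],None,fx=3,fy=3))
print({k:np.round(s[k],4) for k in("clock","eef_pos","tcp_rot","contact_force","gripper_width")})
```

```text
{'clock': np.float64(4.9167), 'eef_pos': array([0.4858, 0.2224, 0.2595]), 'tcp_rot': array([-3.0193, -0.8661, -0.0066]), 'contact_force': array([ 0.3016,  0.0649, -1.4561]), 'gripper_width': np.float64(0.0384)}
```

View pics/w3.png

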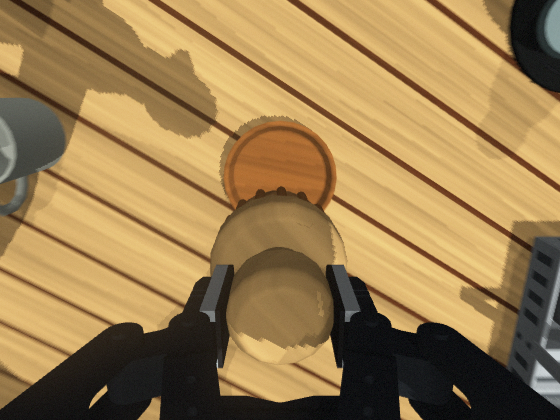

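View pics/s3.png

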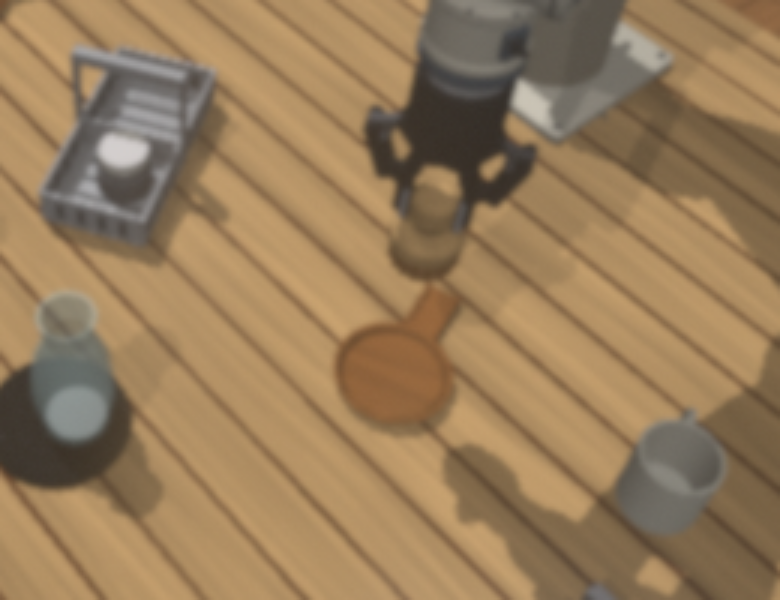

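apply_moves([
  [[-0.0057,0.0074,0,0,0,0,10],[-0.0134,0.0174,0,0,0,0,10],[-0.0191,0.0248,0,0,0,0,10],[-0.0191,0.0248,0,0,0,0,10],[-0.0191,0.0248,0,0,0,0,10]],
])

```text
clock: 5.43
eef_pos: [0.471, 0.0956, 0.2534]
tcp_rot: [-3.019, -0.868, 0.006]
contact_force: [0.0, -0.1, -1.6]
gripper_width: 0.0387
```

apply_moves([
  [[-0.0191,0.0248,0,0,0,0,10],[-0.0191,0.0248,0,0,0,0,10],[-0.0191,0.0248,0,0,0,0,10],[-0.0191,0.0248,0,0,0,0,10],[-0.0191,0.0248,0,0,0,0,10]],
])

```text
clock: 5.85
eef_pos: [0.4555, -0.06, 0.2536]
tcp_rot: [-3.018, -0.866, 0.005]
contact_force: [-0.1, -0.3, -2.2]
gripper_width: 0.0387
```

apply_moves([
  [[-0.0191,0.0248,0,0,0,0,10],[-0.0191,0.0248,0,0,0,0,10],[-0.0191,0.0248,0,0,0,0,10],[-0.0191,0.0248,0,0,0,0,10],[-0.0134,0.0174,0,0,0,0,10]],
])

```text
clock: 6.27
eef_pos: [0.4412, -0.2069, 0.2535]
tcp_rot: [-3.018, -0.864, 0.005]
contact_force: [-0.1, -0.4, -0.8]
gripper_width: 0.0385
```

apply_moves([
  [[-0.0057,0.0074,0,0,0,0,10],[0,0,0,0,0,0,10],[0,0,0,0,0,0,10]],
])

```text
clock: 6.52
eef_pos: [0.4414, -0.2137, 0.2541]
tcp_rot: [-3.018, -0.863, 0.003]
contact_force: [-0.5, -0.3, -1.3]
gripper_width: 0.0381
```

Run:
```python
from h import *
from station import bot
s,f,T,w=wrist(bot,"w4");np.savez("w4.npz",w=w,T=T)
print({k:np.round(s[k],4) for k in("clock","eef_pos","tcp_rot","contact_force","gripper_width")})
h=w[...,2];p=w[(h>.137)&(h<.165)&(np.hypot(w[...,0]-.5034,w[...,1]+.1763)<.085)]
print(len(p),np.round(cv2.minAreaRect(p[:,:2].astype(np.float32)*1000)[0],1),cv2.minAreaRect(p[:,:2].astype(np.float32)*1000)[1:],np.median(p[:,2]))
p=w[(h>.04)&(h<.057)&(np.hypot(w[...,0]-.5034,w[...,1]+.1763)<.15)]
print(len(p),cv2.minAreaRect(p[:,:2].astype(np.float32)*1000))
```

```text
{'clock': np.float64(6.5167), 'eef_pos': array([ 0.4414, -0.2137,  0.2541]), 'tcp_rot': array([-3.0184e+00, -8.6340e-01,  2.8000e-03]), 'contact_force': array([-0.4816, -0.339 , -1.3497]), 'gripper_width': np.float64(0.0381)}
4730 [ 504.1 -175.6] ((17.69362449645996, 126.04509735107422), 32.019683837890625) 0.1544215878275814
2989 ((486.38262939453125, -186.48995971679688), (199.12355041503906, 122.39354705810547), 32.092567443847656)
```

View pics/w4.png

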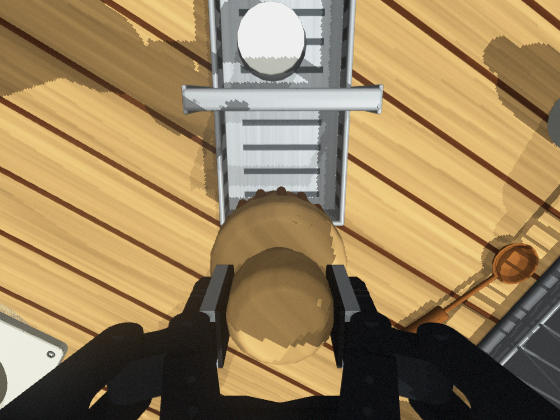

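The wrist view shows the caddy straight ahead: handle bar at row 98 (cols 183–382) and the empty compartment just above the held brush. The handle centre is (0.5041, −0.1756) at 32.0°. I'll correct by about 3 mm and lower.

apply_moves([
  [[0.0034,0.0009,0.01,0,0,0,10],[0,0,0.025,0,0,0,10],[0,0,0.03,0,0,0,10],[0,0,0.025,0,0,0,10],[0,0,0.015,0,0,0,10]],
])

```text
clock: 6.98
eef_pos: [0.4446, -0.2109, 0.1473]
tcp_rot: [-3.017, -0.868, 0.004]
contact_force: [0.1, 0.2, -0.7]
gripper_width: 0.0383
```

apply_moves([
  [[0,0,0.005,0,0,0,10],[0,0,0,0,0,0,10],[0,0,0,0,0,0,10]],
])

```text
clock: 7.23
eef_pos: [0.4463, -0.2125, 0.1455]
tcp_rot: [-3.019, -0.868, -0.0]
contact_force: [0.2, -0.2, -0.6]
gripper_width: 0.0383
```

Run:
```python
from h import *
from station import bot
s,f,T,w=wrist(bot,"w5")
print({k:np.round(s[k],4) for k in("clock","eef_pos","tcp_rot","contact_force","gripper_width")})
h=w[...,2];p=w[(h>.137)&(h<.165)&(np.hypot(w[...,0]-.5034,w[...,1]+.1763)<.085)]
r=cv2.minAreaRect(p[:,:2].astype(np.float32)*1000);print(len(p),r,np.median(p[:,2]))
d=T[:3,:3].T@(np.array([*r[0],0])/1000-s["eef_pos"]);print("handle in tool",d.round(4))
f=bot.grab_frame("scene"); cv2.imwrite("pics/s5.png",cv2.resize(f["pixels"][120:260,200:400],None,fx=4,fy=4))
```

```text
{'clock': np.float64(7.2333), 'eef_pos': array([ 0.4463, -0.2125,  0.1455]), 'tcp_rot': array([-3.0194e+00, -8.6770e-01, -2.0000e-04]), 'contact_force': array([ 0.2176, -0.2193, -0.5941]), 'gripper_width': np.float64(0.0383)}
20177 ((478.7873840332031, -191.72129821777344), (77.69063568115234, 126.09257507324219), 31.95273208618164) 0.1542559672700661
handle in tool [ 0.0386 -0.0004  0.1455]
```

View pics/w5.png

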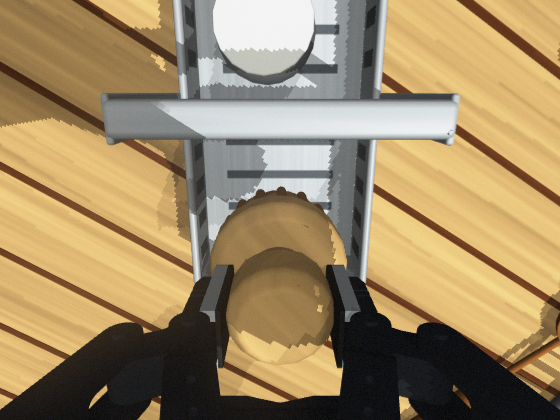

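View pics/s5.png

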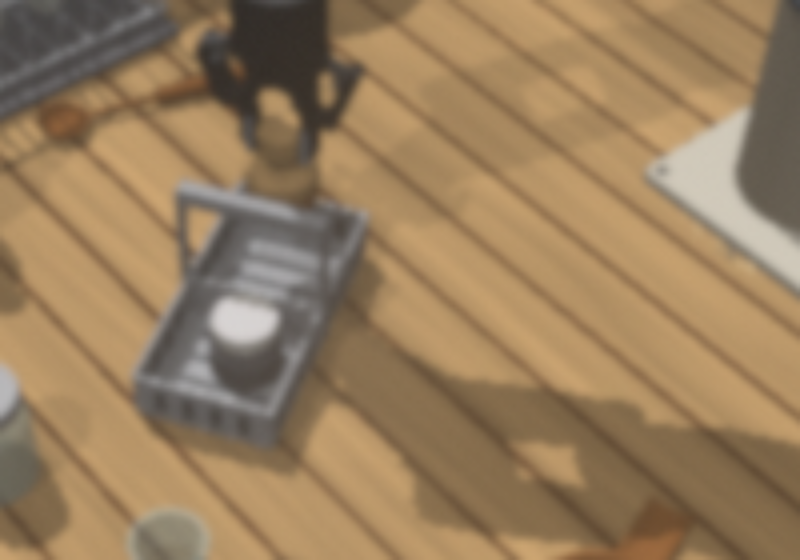

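The brush is centred over the empty compartment, with the rims at cols 190 and 370 and the pads centred on col 281. I'll lower it and watch the force.

apply_moves([
  [[0,0,0.01,0,0,0,10],[0,0,0.02,0,0,0,10],[0,0,0.02,0,0,0,10],[0,0,0.015,0,0,0,10],[0,0,0.008,0,0,0,10]],
])

```text
clock: 7.75
eef_pos: [0.4452, -0.2128, 0.0709]
tcp_rot: [-3.019, -0.866, 0.001]
contact_force: [-0.9, 0.1, -1.8]
gripper_width: 0.0383
```

apply_moves([
  [[0,0,0.004,0,0,0,10],[0,0,0.001,0,0,0,10],[0,0,0,0,0,0,10],[0,0,0,0,0,0,10]],
])

```text
clock: 8.08
eef_pos: [0.4464, -0.2134, 0.068]
tcp_rot: [3.019, 0.866, 0.002]
contact_force: [-0.3, -0.2, -0.5]
gripper_width: 0.0385
```

apply_moves([
  [[0,0,0.0015,0,0,0,10],[0,0,0.001,0,0,0,10],[0,0,0,0,0,0,10]],
])

```text
clock: 8.33
eef_pos: [0.446, -0.2132, 0.0651]
tcp_rot: [3.019, 0.866, 0.001]
contact_force: [0.8, 0.7, 0.3]
gripper_width: 0.0384
```

apply_moves([
  [[0,0,0.002,0,0,0,10],[0,0,0.0015,0,0,0,10],[0,0,0,0,0,0,10],[0,0,0,0,0,0,10]],
])

```text
clock: 8.67
eef_pos: [0.4457, -0.213, 0.0612]
tcp_rot: [-3.02, -0.866, 0.0]
contact_force: [0.2, 0.7, -0.3]
gripper_width: 0.0381
```

apply_moves([
  [[0,0,0.0015,0,0,0,10],[0,0,0,0,0,0,10],[0,0,0,0,0,0,10]],
])

```text
clock: 8.92
eef_pos: [0.4458, -0.213, 0.0597]
tcp_rot: [-3.02, -0.866, 0.0]
contact_force: [0.5, -0.2, -2.3]
gripper_width: 0.0387
```

apply_moves([
  [[0,0,0.001,0,0,0,10],[0,0,0,0,0,0,10],[0,0,0,0,0,0,10]],
])

```text
clock: 9.17
eef_pos: [0.4457, -0.213, 0.0588]
tcp_rot: [-3.02, -0.866, 0.0]
contact_force: [-0.0, 0.2, -1.4]
gripper_width: 0.0387
```

apply_moves([
  [[0,0,0.001,0,0,0,10],[0,0,0,0,0,0,10],[0,0,0,0,0,0,10]],
])

```text
clock: 9.42
eef_pos: [0.4459, -0.213, 0.0585]
tcp_rot: [3.02, 0.866, 0.0]
contact_force: [-1.2, 2.1, 9.6]
gripper_width: 0.0383
```

Contact at z = 0.0585 with +9.6 N, as predicted. The brush is on the caddy floor, so I'll release it.

apply_moves([
  [[0,0,0,0,0,0,48],[0,0,0,0,0,0,52],[0,0,0,0,0,0,58],[0,0,0,0,0,0,66],[0,0,0,0,0,0,72]],
], force=20)

```text
clock: 9.83
eef_pos: [0.4458, -0.2131, 0.0577]
tcp_rot: [-3.02, -0.866, 0.0]
contact_force: [0.2, -0.2, 0.5]
gripper_width: 0.0615
```

apply_moves([
  [[0,0,0,0,0,0,74],[0,0,0,0,0,0,74]],
])

```text
clock: 10.0
eef_pos: [0.4458, -0.2131, 0.0577]
tcp_rot: [-3.02, -0.866, 0.0]
contact_force: [-0.4, -0.1, -0.0]
gripper_width: 0.0634
```

Run:
```python
from h import *
from station import bot
s,f,T,w=wrist(bot,"w6")
print({k:np.round(s[k],4) for k in("clock","eef_pos","tcp_rot","contact_force","gripper_width")})
```

```text
{'clock': np.float64(10.0), 'eef_pos': array([ 0.4458, -0.2131,  0.0577]), 'tcp_rot': array([-3.0198e+00, -8.6600e-01,  2.0000e-04]), 'contact_force': array([-0.4231, -0.1012, -0.0119]), 'gripper_width': np.float64(0.0634)}
```

View pics/w6.png

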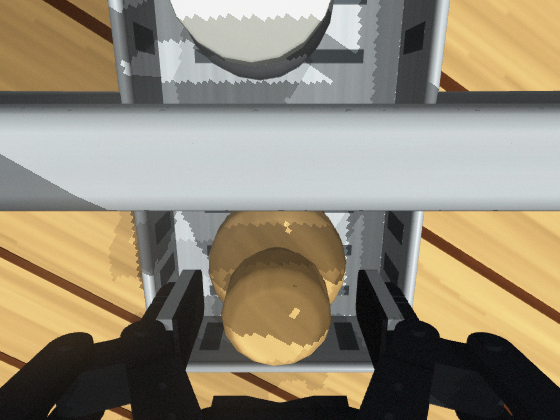

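The pads are clear of the knob on both sides (gaps at cols 190–225 and 330–360), and the brush stands upright in the compartment. Rising straight up.

apply_moves([
  [[0,0,-0.008,0,0,0,74],[0,0,-0.015,0,0,0,74],[0,0,-0.03,0,0,0,74],[0,0,-0.035,0,0,0,74],[0,0,-0.04,0,0,0,74]],
])

```text
clock: 10.47
eef_pos: [0.4446, -0.2125, 0.1866]
tcp_rot: [-3.018, -0.866, 0.003]
contact_force: [1.0, 0.1, 0.0]
gripper_width: 0.0635
```

apply_moves([
  [[0,0,-0.035,0,0,0,74],[0,0,-0.02,0,0,0,74],[0,0,-0.007,0,0,0,74],[0,0,0,0,0,0,74]],
])

```text
clock: 10.8
eef_pos: [0.4467, -0.2135, 0.25]
tcp_rot: [3.017, 0.865, 0.005]
contact_force: [0.6, -0.3, -0.1]
gripper_width: 0.0633
```

Run:
```python
from h import *
from station import bot
s,f,T,w=wrist(bot,"w7")
print({k:np.round(s[k],4) for k in("clock","eef_pos","tcp_rot","contact_force","gripper_width")})
h=w[...,2];p=w[(h>.137)&(h<.165)&(np.hypot(w[...,0]-.5034,w[...,1]+.1763)<.085)]
r=cv2.minAreaRect(p[:,:2].astype(np.float32)*1000);print(len(p),r,np.median(p[:,2]))
p=w[(h>.08)&(h<.1)&(np.hypot(w[...,0]-.446,w[...,1]+.213)<.05)]
print("knob",cv2.minEnclosingCircle(p[:,:2].astype(np.float32)*1000),np.median(p[:,2]))
p=w[(h>.06)&(h<.08)&(np.hypot(w[...,0]-.54,w[...,1]+.144)<.05)]
if len(p)>10: print("tub",cv2.minEnclosingCircle(p[:,:2].astype(np.float32)*1000),np.median(p[:,2]))
for n in("top","scene"):
    f=bot.grab_frame(n);w=cloud(f);h=w[...,2]
    cv2.imwrite(f"pics/{n}7.png",f["pixels"])
    p=w[(h>.12)&(h<.165)&(np.hypot(w[...,0]-.5034,w[...,1]+.1763)<.085)]
    r=cv2.minAreaRect(p[:,:2].astype(np.float32)*1000);print(n,len(p),r)
```

```text
{'clock': np.float64(10.8), 'eef_pos': array([ 0.4467, -0.2135,  0.25  ]), 'tcp_rot': array([3.017 , 0.8653, 0.005 ]), 'contact_force': array([ 0.6299, -0.332 , -0.1322]), 'gripper_width': np.float64(0.0633)}
4928 ((503.99725341796875, -175.5103759765625), (17.680360794067383, 126.36795043945312), 32.042842864990234) 0.1543352652284593
knob ((445.74993896484375, -210.81114196777344), 19.841144561767578) 0.09095583123342404
tub ((537.36572265625, -143.8335723876953), 27.38396644592285) 0.06969533622331672
top 148 ((498.9991149902344, -169.57119750976562), (16.495695114135742, 109.20121765136719), 32.73359298706055)
scene 268 ((504.78570556640625, -175.2194366455078), (19.083402633666992, 127.50602722167969), 31.22962760925293)
```

View pics/w7.png

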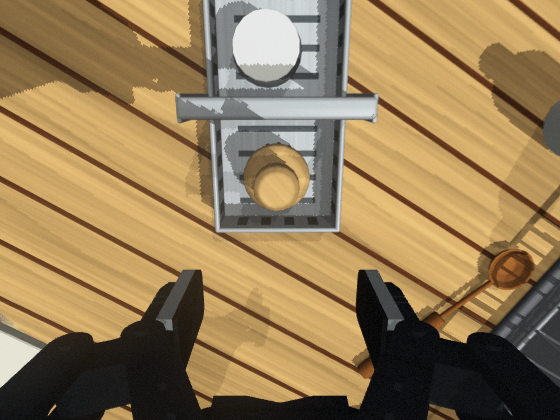

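Brush upright at (0.446, −0.211) with its top at 0.091, exactly on the floor. The tub is at (0.537, −0.144). I'll refine the handle estimate from its top face only, then move over it and turn 90°.

apply_moves([
  [[0.009,0,0,0,0,0,74],[0.02,-0.001,0,0,0,0,74],[0.02,-0.001,0,0,0,0,74],[0.0145,0,0,0,0,-3,74],[0.0052,0,0,0,0,-6,74]],
])

```text
clock: 11.37
eef_pos: [0.5043, -0.1733, 0.2462]
tcp_rot: [-2.939, -1.104, 0.002]
contact_force: [0.0, -0.0, 0.6]
gripper_width: 0.0633
```

apply_moves([
  [[0,0,0,0,0,-7,74],[0,0,0,0,0,-7,74],[0,0,0,0,0,-7,74],[0,0,0,0,0,-7,74],[0,0,0,0,0,-7,74]],
])

```text
clock: 11.78
eef_pos: [0.5027, -0.174, 0.246]
tcp_rot: [-2.467, -1.94, 0.002]
contact_force: [0.2, 0.7, 0.5]
gripper_width: 0.0632
```

apply_moves([
  [[0,0,0,0,0,-7,74],[0,0,0,0,0,-7,74],[0,0,0,0,0,-7,74],[0,0,0,0,0,-7,74],[0,0,0,0,0,-7,74]],
])

```text
clock: 12.2
eef_pos: [0.5026, -0.1741, 0.246]
tcp_rot: [-1.77, -2.592, 0.001]
contact_force: [-0.7, -0.1, -0.9]
gripper_width: 0.063
```

apply_moves([
  [[0,0,0,0,0,-7,74],[0,0,0,0,0,-4,74],[0,0,0,0,0,0,74],[0,0,0,0,0,0,74]],
])

```text
clock: 12.53
eef_pos: [0.5027, -0.1742, 0.2465]
tcp_rot: [-1.525, -2.744, 0.0]
contact_force: [-0.8, 0.1, 0.3]
gripper_width: 0.0628
```

Run:
```python
from h import *
from station import bot
def han(w,lo=.1515):
    h=w[...,2];p=w[(h>lo)&(h<.16)&(np.hypot(w[...,0]-.504,w[...,1]+.1755)<.085)]
    r=cv2.minAreaRect(p[:,:2].astype(np.float32)*1000);print(len(p),np.round(r[0],1),np.round(r[1],1),r[2],p.mean(0).round(4))
d=np.load("w4.npz");han(d["w"])
s,f,T,w=wrist(bot,"w8");han(w)
print({k:np.round(s[k],4) for k in("clock","eef_pos","tcp_rot","contact_force","gripper_width","joint_positions")})
print(T[:3,:3].round(4), (T[:3,:3].T@(np.array([.504,-.1755,.126])-s["eef_pos"])).round(4))
```

```text
4610 [ 503.9 -175.6] [ 17.5 125.9] 31.96292495727539 [ 0.5042 -0.1754  0.1544]
3746 [ 504.1 -175.4] [ 17.4 125.5] 32.27983474731445 [ 0.5012 -0.1708  0.1542]
{'clock': np.float64(12.5333), 'eef_pos': array([ 0.5027, -0.1742,  0.2465]), 'tcp_rot': array([-1.5248e+00, -2.7441e+00,  4.0000e-04]), 'contact_force': array([-0.7738,  0.0694,  0.2518]), 'gripper_width': np.float64(0.0628), 'joint_positions': array([-3.5610e-01,  2.6940e-01,  1.8200e+00,  1.0000e-04,  1.0545e+00,
       -9.1260e-01])}
[[-5.282e-01  8.491e-01 -2.100e-03]
 [ 8.491e-01  5.282e-01  9.000e-04]
 [ 1.900e-03 -1.300e-03 -1.000e+00]] [-0.002   0.0006  0.1205]
```

View pics/w8.png

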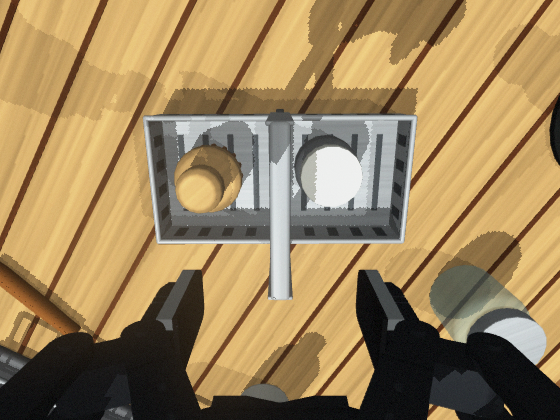

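The handle bar runs along col 280, centred between the pads, with brush on the left and tub on the right. Descending to the handle.

apply_moves([
  [[-0.001,0.0003,0.01,0,0,0,74],[-0.001,0.0003,0.02,0,0,0,74],[0,0,0.03,0,0,0,74],[0,0,0.03,0,0,0,74],[0,0,0.02,0,0,0,74]],
])

```text
clock: 13.0
eef_pos: [0.5031, -0.1756, 0.1347]
tcp_rot: [-1.524, -2.744, 0.001]
contact_force: [-0.9, -0.5, -0.7]
gripper_width: 0.0632
```

apply_moves([
  [[0,0,0.0105,0,0,0,74],[0,0,0,0,0,0,74],[0,0,0,0,0,0,74],[0,0,0,0,0,0,74]],
])

```text
clock: 13.33
eef_pos: [0.5053, -0.1764, 0.1283]
tcp_rot: [1.523, 2.746, 0.0]
contact_force: [0.4, -0.1, 0.4]
gripper_width: 0.0629
```

Run:
```python
from h import *
from station import bot
s,f,T,w=wrist(bot,"w9")
print({k:np.round(s[k],4) for k in("clock","eef_pos","tcp_rot","contact_force","gripper_width","joint_positions")})
print(T[:3,:3].round(4), (T[:3,:3].T@(np.array([.504,-.1755,.126])-s["eef_pos"])).round(4))
```

```text
{'clock': np.float64(13.3333), 'eef_pos': array([ 0.5053, -0.1764,  0.1283]), 'tcp_rot': array([1.5226e+00, 2.7459e+00, 5.0000e-04]), 'contact_force': array([ 0.4035, -0.123 ,  0.3712]), 'gripper_width': np.float64(0.0629), 'joint_positions': array([-0.3582,  0.4396,  1.8993,  0.    ,  0.8008, -0.9164])}
[[-5.297e-01  8.482e-01  1.700e-03]
 [ 8.482e-01  5.297e-01 -6.000e-04]
 [-1.500e-03  1.100e-03 -1.000e+00]] [ 0.0015 -0.0006  0.0023]
```

View pics/w9.png

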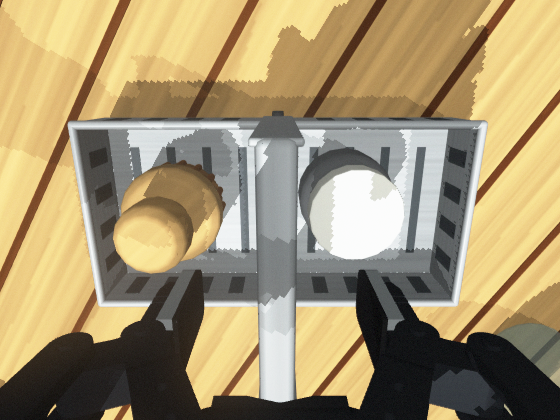

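The bar is centred between the pads (col 277 against 281), and the fingers are well above brush and tub. Closing.

apply_moves([
  [[0.001,-0.0005,0.002,0,0,0,60],[0,0,0,0,0,0,45],[0,0,0,0,0,0,35],[0,0,0,0,0,0,25],[0,0,0,0,0,0,20]],
], force=25)

```text
clock: 13.8
eef_pos: [0.5036, -0.1756, 0.1256]
tcp_rot: [1.523, 2.747, 0.0]
contact_force: [-1.0, 0.6, 0.2]
gripper_width: 0.0172
```

apply_moves([
  [[0,0,0,0,0,0,16],[0,0,0,0,0,0,12],[0,0,0,0,0,0,8],[0,0,0,0,0,0,0],[0,0,0,0,0,0,0]],
])

```text
clock: 14.22
eef_pos: [0.5035, -0.1756, 0.1256]
tcp_rot: [1.523, 2.748, -0.0]
contact_force: [-2.3, -1.0, 5.8]
gripper_width: 0.0138
```

apply_moves([
  [[0,0,0,0,0,0,0],[0,0,0,0,0,0,0],[0,0,0,0,0,0,0]],
], force=70)

```text
clock: 14.47
eef_pos: [0.5035, -0.1756, 0.1257]
tcp_rot: [1.523, 2.748, -0.0]
contact_force: [-2.7, 0.1, 6.5]
gripper_width: 0.0128
```

Run:
```python
from h import *
from station import bot
s,f,T,w=wrist(bot,"w10")
print({k:np.round(s[k],4) for k in("clock","eef_pos","tcp_rot","contact_force","moment","gripper_width")})
print(T[:3,:3].round(4))
```

```text
{'clock': np.float64(14.4667), 'eef_pos': array([ 0.5035, -0.1756,  0.1257]), 'tcp_rot': array([ 1.5228e+00,  2.7476e+00, -1.0000e-04]), 'contact_force': array([-2.717 ,  0.1272,  6.5477]), 'moment': array([-0.0147,  0.3568, -0.0091]), 'gripper_width': np.float64(0.0128)}
[[-5.30e-01  8.48e-01  2.00e-04]
 [ 8.48e-01  5.30e-01 -2.00e-04]
 [-2.00e-04  0.00e+00 -1.00e+00]]
```

View pics/w10.png

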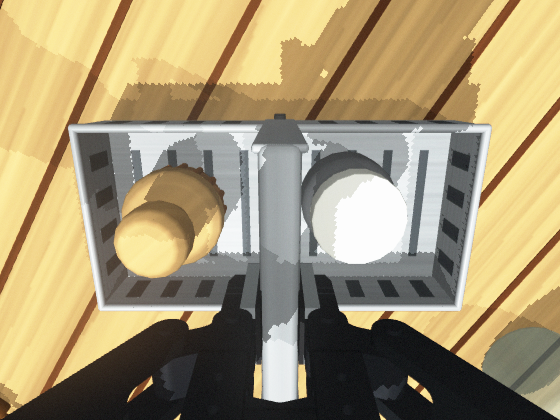

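The bar is gripped at 12.8 mm opening, the tool is vertical, and brush and tub are unchanged. Lifting slowly, checking level early.

apply_moves([
  [[0,0,-0.001,0,0,0,0],[0,0,-0.002,0,0,0,0],[0,0,-0.003,0,0,0,0],[0,0,-0.004,0,0,0,0],[0,0,-0.004,0,0,0,0]],
], force=80)

```text
clock: 14.93
eef_pos: [0.5031, -0.1754, 0.1392]
tcp_rot: [-1.522, -2.747, 0.0]
contact_force: [0.2, 0.7, -6.5]
gripper_width: 0.013
```

apply_moves([
  [[0,0,-0.003,0,0,0,0],[0,0,-0.002,0,0,0,0],[0,0,-0.001,0,0,0,0],[0,0,0,0,0,0,0]],
])

```text
clock: 15.27
eef_pos: [0.5036, -0.1756, 0.1456]
tcp_rot: [1.523, 2.747, 0.0]
contact_force: [-0.0, -0.4, -7.3]
gripper_width: 0.0124
```

```bash
cat >> h.py <<'E'
def level(w,T,c,zr):
    # fit plane to rim points; w wrist cloud; c handle xy; zr approx rim height
    h=w[...,2]
    d=w-np.array([c[0],c[1],0]);a=np.array([-.848,-.53]);b=np.array([.53,-.848])
    X=d[...,:2]@a;Y=d[...,:2]@b
    rim=(abs(h-zr)<.012)&(((abs(abs(X)-.119)<.004)&(abs(Y)<.06))|((abs(abs(Y)-.0585)<.004)&(abs(X)<.12)&(abs(X)>.02)))
    x,y,z=X[rim],Y[rim],h[rim]
    for _ in range(4):
        A=np.c_[x,y,np.ones(len(x))];k=np.linalg.lstsq(A,z,rcond=None)[0];r=z-A@k
        g=abs(r)<max(.0015,1.5*r.std());x,y,z=x[g],y[g],z[g]
    return len(x),np.degrees(k[:2]).round(2),k[2].round(4),(x.min().round(3),x.max().round(3),y.min().round(3),y.max().round(3))
E
python3 - <<'E'
from h import *
from station import bot
s,f,T,w=wrist(bot,"w11")
print({k:np.round(s[k],4) for k in("clock","eef_pos","tcp_rot","contact_force","moment","gripper_width")})
print(level(w,T,s["eef_pos"][:2],s["eef_pos"][2]-.126+.053))
f=bot.grab_frame("scene"); cv2.imwrite("pics/s11.png",cv2.resize(f["pixels"][120:260,200:400],None,fx=4,fy=4))
w=cloud(f);print(level(w,T,s["eef_pos"][:2],s["eef_pos"][2]-.126+.053))
E
```

```text
{'clock': np.float64(15.2667), 'eef_pos': array([ 0.5036, -0.1756,  0.1456]), 'tcp_rot': array([1.5227e+00, 2.7474e+00, 1.0000e-04]), 'contact_force': array([-0.0111, -0.413 , -7.2635]), 'moment': array([-0.0027,  0.0195, -0.0213]), 'gripper_width': np.float64(0.0124)}
(7239, array([-0.06, -0.25]), np.float64(0.0723), (np.float64(-0.122), np.float64(0.12), np.float64(-0.061), np.float64(0.061)))
(200, array([ 0.48, -0.17]), np.float64(0.072), (np.float64(-0.122), np.float64(0.122), np.float64(-0.061), np.float64(0.062)))
```

View pics/w11.png

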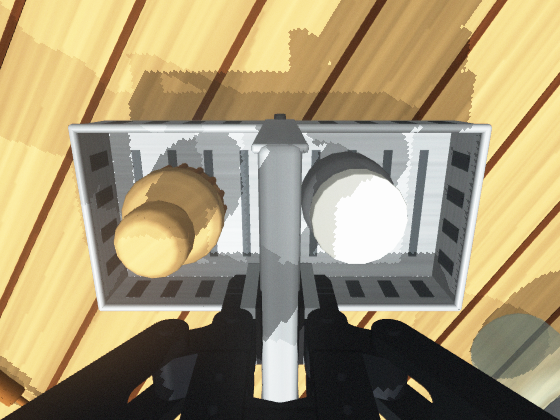

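View pics/s11.png

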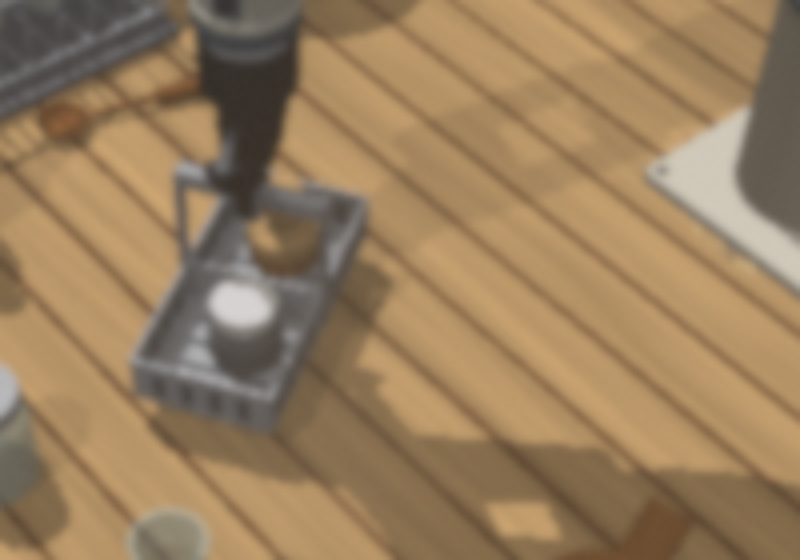

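It is 20 mm up and level within about 0.5°, carrying about 7 N (the full load). Continuing to 15 cm.

apply_moves([
  [[0,0,-0.002,0,0,0,0],[0,0,-0.004,0,0,0,0],[0,0,-0.006,0,0,0,0],[0,0,-0.008,0,0,0,0],[0,0,-0.009,0,0,0,0]],
])

```text
clock: 15.78
eef_pos: [0.5034, -0.1755, 0.1751]
tcp_rot: [-1.523, -2.748, 0.0]
contact_force: [-0.0, -0.2, -6.5]
gripper_width: 0.0126
```

apply_moves([
  [[0,0,-0.009,0,0,0,0],[0,0,-0.009,0,0,0,0],[0,0,-0.009,0,0,0,0],[0,0,-0.009,0,0,0,0],[0,0,-0.009,0,0,0,0]],
])

```text
clock: 16.2
eef_pos: [0.5035, -0.1755, 0.2204]
tcp_rot: [1.523, 2.748, 0.0]
contact_force: [-0.1, -0.6, -7.0]
gripper_width: 0.0127
```

apply_moves([
  [[0,0,-0.009,0,0,0,0],[0,0,-0.009,0,0,0,0],[0,0,-0.009,0,0,0,0],[0,0,-0.009,0,0,0,0],[0,0,-0.008,0,0,0,0]],
])

```text
clock: 16.62
eef_pos: [0.5035, -0.1755, 0.2643]
tcp_rot: [1.523, 2.748, 0.0]
contact_force: [0.5, -0.9, -6.8]
gripper_width: 0.0127
```

apply_moves([
  [[0,0,-0.006,0,0,0,0],[0,0,-0.004,0,0,0,0],[0,0,-0.002,0,0,0,0],[0,0,0,0,0,0,0],[0,0,0,0,0,0,0]],
])

```text
clock: 17.03
eef_pos: [0.5033, -0.1755, 0.275]
tcp_rot: [-1.523, -2.747, 0.0]
contact_force: [-0.1, 0.2, -6.7]
gripper_width: 0.0127
```

apply_moves([
  [[0,0,0,0,0,0,0],[0,0,0,0,0,0,0],[0,0,0,0,0,0,0],[0,0,0,0,0,0,0],[0,0,0,0,0,0,0]],
])

```text
clock: 17.45
eef_pos: [0.5034, -0.1755, 0.2752]
tcp_rot: [-1.523, -2.748, 0.0]
contact_force: [0.3, -0.9, -6.8]
gripper_width: 0.0131
```

Run:
```python
from h import *
from station import bot
s,f,T,w=wrist(bot,"w12")
print({k:np.round(s[k],4) for k in("clock","eef_pos","tcp_rot","contact_force","moment","gripper_width","dq")})
print(level(w,T,s["eef_pos"][:2],s["eef_pos"][2]-.126+.053))
f=bot.grab_frame("scene"); cv2.imwrite("pics/s12.png",f["pixels"])
w=cloud(f);print(level(w,T,s["eef_pos"][:2],s["eef_pos"][2]-.126+.053))
f=bot.grab_frame("top"); cv2.imwrite("pics/t12.png",f["pixels"])
```

```text
{'clock': np.float64(17.45), 'eef_pos': array([ 0.5034, -0.1755,  0.2752]), 'tcp_rot': array([-1.5228e+00, -2.7476e+00,  1.0000e-04]), 'contact_force': array([ 0.3292, -0.8671, -6.8154]), 'moment': array([-0.0287, -0.0431,  0.0388]), 'gripper_width': np.float64(0.0131), 'dq': array([ 0.0001, -0.0013, -0.0014,  0.001 ,  0.0011, -0.0009])}
(7234, array([-0.02, -0.29]), np.float64(0.2019), (np.float64(-0.122), np.float64(0.121), np.float64(-0.061), np.float64(0.061)))
(237, array([ 0.26, -0.14]), np.float64(0.202), (np.float64(-0.123), np.float64(0.12), np.float64(-0.061), np.float64(0.062)))
```

View pics/w12.png

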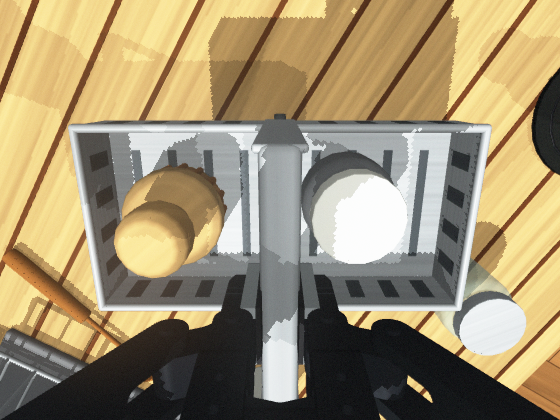

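View pics/s12.png

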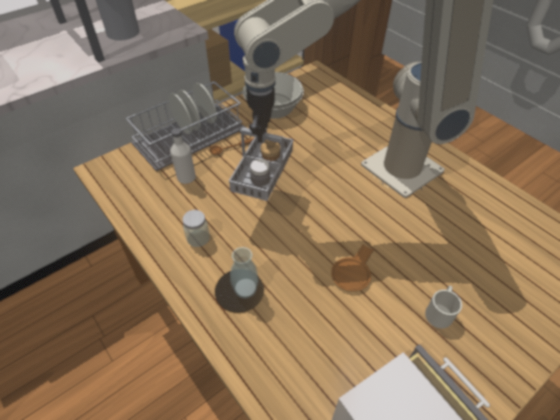

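The caddy hangs 15 cm up with its rim at 0.202, level and still. Brush (px 155,240) and tub (355,215) are aboard, and the other things are where they were. Handing in.

```bash
python3 -c "
from station import bot
print(bot.finish_job())"
```

```text
the job is handed in; nothing more can be done
None
```

I lowered the brush, bristles down, onto the empty compartment's floor until it touched (9.6 N) and only then opened the gripper. I then gripped the middle of the handle at 80 N and lifted the loaded caddy straight up, handing in with it held there at about 17.6 s.

**Last checks:**
- **Height:** the caddy is about 15 cm above the shelf.
- **Level:** rim tilt measures 0.3° or less in both the wrist and scene cameras. At 20 mm up, the coarser scene camera gave 0.5° against the wrist camera's 0.25°.
- **Still:** joint speeds are about zero.
- **Load:** the wrist carries 6.8 N, which fits the caddy, tub and brush together. Both show upright in the last pictures.
- **Other things:** they look unmoved in the last pictures; I did not re-measure them.

No check failed. One handle measurement during lowering was spoilt because the brush was in the mask, so I used the earlier one.

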